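# Torque the earth bolt of a control panel

## Task

Tighten the earth bolt with the click wrench that is already on it: swing the handle clockwise (seen from above) until the wrench clicks, that is until its handle visibly folds at the hinge behind the head, and stop there without pushing it on towards the hinge's end stop. Then swing the handle back so that its end is over the top of the rest post, let go, and leave the loose things on the bench alone.

Things in the scene. Friction and masses are not known exactly. Their poses are not given: they have to be found in the camera images.
- panel: Flat galvanised control panel, 300 x 460 mm, lying fixed on the bench, with ducts, terminals (all under 55 mm high) and a copper earth bar whose vertical bolt carries the wrench. Origin: centre of its underside. The bolt runs down with light drag (about 2 N at the wrench grip), then comes tight and stops dead, at an unknown angle 0.2 to 1.0 rad clockwise of the start.
- wrench_head: Ratchet head, 38 mm across, of a steel click wrench, captive on the earth bolt; turns only about the bolt's vertical axis. Origin: on that axis, at the handle's mid height, 95 mm above the bench; its top is 18 mm higher. x points level to the break-over hinge, 35 mm away; z up. Clockwise from above drives the bolt after up to 0.15 rad of slack; anticlockwise it ratchets freely; it stays where left.
- wrench_handle: Wrench handle. Origin: on the break-over hinge (vertical); x points level along it to its end; z up. Steel shaft 15 mm thick to x = 57 mm, round black rubber grip 24 mm thick to 147 mm, cap to 153 mm. In line with the head until the set torque, about 15 N at mid grip; then it clicks: it folds clockwise and the force falls, about 0.25 N per 0.01 rad. Let go, it springs straight.
- grip (a point): Middle of the rubber grip, on its centre line: 95 mm from the hinge, 130 mm from the bolt axis, 95 mm above the bench; axes as wrench_handle. Fingers can straddle or pinch it from above. A fold of 0.04 rad is a click; 0.07 to 0.12 rad is a good place to stop; more than 0.20 rad is pushed too far; the hinge's hard end stop is at 0.30 rad.
- handle_end (a point): Point on the handle's centre line 137 mm from the hinge (172 mm from the bolt axis), near its end. Axes as wrench_handle.
- rest_top (a point): Centre of the round rubber top, 20 mm across, of the fixed rest post on the panel, 80 mm above the bench and 172 mm from the bolt axis, anticlockwise of where the handle starts. The handle passes 3 mm above it and is not held by it; parked when handle_end is above it (within 15 mm), handle straight.
- handset: Loose beige telephone handset, 55 x 205 x 35 mm, lying on the bench; bystander. Origin: centre of its underside.
- screwdriver: Loose screwdriver lying on the bench; bystander.
- contact_block: Loose black switch contact block, 44 x 30 x 44 mm, standing on the panel near the bolt, on the side away from the handle's swing; bystander. Origin: centre of its underside.

How it is judged:
On the way:
1. the wrench clicks: its handle folds at the hinge by more than 0.04 rad (angle between the x axis of wrench_handle and the x axis of wrench_head, either way round above 0.04 rad), for 0.1 s.
At the end, for the whole second after the job is handed in: The wrench has clicked, and its handle, straight again and still, has its end over the rest post (within 15 mm of its centre, seen from above) (horizontal distance between handle_end and rest_top below 0.015 m and angle between the x axis of wrench_handle and the x axis of wrench_head, either way round below 0.03 rad and angular speed of wrench_handle below 0.05 rad/s); the robot touches nothing.
It fails at once if the handle is pushed on past the click (folded by more than 0.20 rad) (angle between the x axis of wrench_handle and the x axis of wrench_head, either way round above 0.2 rad).
It fails at once if the handset is moved by more than 20 mm (distance of handset from where it was at the start of the episode above 0.02 m).
It fails at once if the screwdriver is moved by more than 20 mm (distance of screwdriver from where it was at the start of the episode above 0.02 m).
It fails at once if the contact block is moved by more than 20 mm (distance of contact_block from where it was at the start of the episode above 0.02 m).
It also fails if it takes over 67 s, if anything falls off the work surface, if the arm or the gripper's body presses on something with over 40 N, if the wrist force passes 120 N, or if a joint passes its speed limit or range.

## Robot

A 6-joint arm with a two-finger parallel gripper is mounted at the origin on the work surface. World frame = base frame: x ahead of the robot, y to its left, z up, the work surface at z = 0. Lengths are in m, angles in rad, forces in N, time in s.
With the tool pointing down it reaches from about 0.4 to 0.825 m from the base axis. Payload 7 kg.
Tool frame: the origin (TCP) lies at the very end of the fingers, on their centre line; the grasp point (between the pads) lies 19 mm behind it (arm.pinch_z is the z of the grasp point in the tool frame, in m); z points along the fingers, y is the direction in which the jaws open and shut (so a half turn about z gives the same grasp; the last joint's range is limited). The gripper opens to 88 mm and grips with 3 to 60 N. Pads are 19 mm wide; open, the fingers measure 130 mm over their backs; the gripper's body (78 mm by 193 mm) begins 47 mm behind the grasp point.
Start: joints at [1.434, 0.359, 0.012, 0, -1.224, -0.288], TCP at [0.278, 0.615, 0.227] pointing down, gripper open.
Joint ranges: [-3.07, 3.07], [-1.43, 2.12], [-1.02, 1.25], [-3.03, 1.67], [-3.05, -0], [-3.03, 3.03]. Speed limits (rad/s): [2.39, 2.39, 3.01, 3.14, 3.14, 3.14].

## Interface

Orientations are given as [roll, pitch, yaw] about the fixed x, y, z axes, in that order (R = Rz(yaw) Ry(pitch) Rx(roll)).
In Python, from station import arm gives the robot as it stands.
- The arm moves only by the tool drive_tool, never from a script. Its argument "targets" is a list of rows, each a list of 6 numbers: the shift along the world's x, y, z in units of 0.04 m (1.0 is 0.04 m), then the turn, a rotation vector about the world's x, y, z in units of 6 degrees (1.0 is 6 degrees). In form: [[x, y, z, wx, wy, wz], ...]. A call has 1 to 5 rows; each row shifts and turns the commanded pose from where the row before left it; what a row does not reach is not made up. A row lasts 1/8 s, in which the tool goes at most 62.5 mm and 10.7 degrees, less where a joint would pass 70% of its speed; a pose out of reach is approached as far as the arm can. A call with a number of a shift or a turn outside -1 to 1 is refused whole. A call with a gripper value outside its range is refused whole. "claw" is the opening, from 0 (shut) to 1 (fully open), set as the call begins (left out, the last holds). The fingers move at their own pace and stop on an object; "newtons" is the grip in N (left out, the last holds). Time passes only in rows, so rows that do not move let the fingers close. It gives the time, the measured TCP pose, the force and the opening at its end, in the units of the state.
- arm.get_state(): the state, without advancing time (a new reading comes with each control period).
- arm.grab_frame(name): name is "scene" or "side" or "wrist"; returns (picture, depth): 420x560x3 uint8, red, green, blue; 420x560 float32, m along the optical axis (not along the pixel's ray), 0 where there is no reading.
- arm.get_calibration(name): a dict with "mtx" (3x3 intrinsics, pixels), "origin" and "rotation" of the camera in the world. Camera axes: x right, y up, looking along -z (the intrinsics and any distortion apply to the point x, -y, -z); pixel columns grow to the right and rows downward; lengths in m; the calibration is good to about 2 mm. A picture is of the moment at which its call begins: read the wrist's pose just before it. get_calibration takes no time and is no camera call; for the wrist camera it gives the pose at the moment of the call.
- arm.job_done(): hands the job in, once; it reports no verdict.
Trained networks look in the newest picture that a camera, given by its name, has taken for a name from the list of things; names that differ only in an ending like _2 or _b are one class to them, and where a whole thing is asked for, a point or a joint stands for the part that bears it (a point fixed in the world has none). Each returns a list of dicts, best first, with "score" (0 to 1); they miss things now and then, are a little off and sometimes report something else, mostly with a low value. They report only what shows in the picture. A call takes as long as a camera call.
- arm.search_frame(target, camera): "point" ([x, y, z] in m, in the coordinates of the camera as it stood for that picture, good to about 4 mm: the middle of the surface that is visible of it).
- arm.cut_out(target, camera): "pixels" (420x560 bool, what is visible of it).
- arm.landmark_of(target, camera): "point" ([x, y, z] in m, in the coordinates of the camera as it stood for that picture, good to about 4 mm: a listed point, or the origin of a listed thing).
The state is a dict: "t": time; "q": joint angles; "qd": joint speeds; "joint_efforts": joint torques, N m; "eef_pos": TCP position; "ee_rot": TCP orientation; "force": force on the tool from outside, world axes, zero at the start; "moment": the same for the moment, N m; "width": finger opening in m.
Only numpy, scipy, OpenCV 4.12 (cv2) and the standard library are available. Lean on these libraries where they do the work, as an engineer would, in place of code of your own. Each camera call takes 0.05 s, during which the arm holds its last target. There are 200 camera calls.

## Working session

There is one attempt and no reset: what is moved stays moved. The work goes in short steps, Python scripts to look and compute and a tool call to move; the robot and the scene stay as the last step left them, time stands still between calls to the robot, and variables do not carry over. Pictures are saved under pics/ and viewed, about 8 in all and at most 12, crops included, and the job is handed in when it is done.

Besides the shell and the picture viewer there is one more tool, called after "Request:" as name(argument=value, ...) on one line, values as JSON. drive_tool: Moves the arm, as the interface text tells. Shifts and turns lie within -1 to 1; 1 stands for 0.04 m of shift or 6 degrees of turn. Its arguments: {"type":"object","properties":{"targets":{"type":"array"},"claw":{"type":"number"},"newtons":{"type":"number"}},"required":["targets"]}

```bash
mkdir -p pics
cat > h.py <<'E'
from station import arm
import numpy as np, cv2
def w(p,c): return np.array(c["origin"])+np.array(c["rotation"])@np.array(p)
def look(cam,names,fn=None):
    c=arm.get_calibration(cam); im,d=arm.grab_frame(cam); 
    if fn: cv2.imwrite("pics/"+fn,im[:,:,::-1])
    out={}
    for n in names:
        r=arm.landmark_of(n,cam)
        if r: out[n]=w(r[0]["point"],c); print(cam,n,np.round(out[n],4),round(r[0]["score"],2))
    return im,d,c,out
E
python3 - <<'E'
from h import *
N=["wrench_head","wrench_handle","grip","handle_end","rest_top","contact_block","handset","screwdriver"]
ims=[look(c,N)[0] for c in("scene","side")]
s=arm.get_state();print(s["t"],s["eef_pos"],s["ee_rot"],s["force"],s["width"])
cv2.imwrite("pics/a.png",ims[0][:,:,::-1]);cv2.imwrite("pics/b.png",ims[1][:,:,::-1])
E
```

```text
scene wrench_head [-1.296  -2.088  -1.5514] 0.65
scene wrench_handle [-1.253  -2.045  -1.5085] 0.85
scene grip [-1.0976 -1.8896 -1.3531] 0.88
scene handle_end [-1.0357 -1.8277 -1.2911] 0.95
scene rest_top [-1.1852 -1.9772 -1.4407] 0.66
scene contact_block [-1.6007 -2.3927 -1.8562] 0.49
scene handset [-0.6687 -1.4607 -0.9242] 0.79
scene screwdriver [-1.7983 -2.5903 -2.0538] 0.92
side wrench_head [ 0.6369 -0.4055  1.0779] 0.55
side wrench_handle [ 0.6374 -0.4051  1.0783] 0.72
side grip [ 0.667  -0.3754  1.108 ] 0.56
side handle_end [ 0.6777 -0.3647  1.1187] 0.59
side rest_top [ 0.5591 -0.4833  1.0001] 0.52
side contact_block [ 0.587  -0.4555  1.0279] 0.79
side handset [ 0.6703 -0.3722  1.1112] 0.6
side screwdriver [ 0.7083 -0.3341  1.1492] 0.57
0.9 [0.27823237 0.61497407 0.22654861] [ 3.14156734e+00 -2.94388887e-05 -4.24806651e-01] [-0.96281932  0.10620572 -0.92828171] 0.08752232884444637
```

Run:
```python
from h import *
print(arm.get_calibration("scene"));print(arm.get_calibration("wrist"))
```

```text
{'mtx': array([[441.08322804,   0.        , 283.3916617 ],
       [  0.        , 441.08322804, 208.59053511],
       [  0.        ,   0.        ,   1.        ]]), 'origin': array([1.16786845, 0.3758645 , 0.91238542]), 'rotation': array([ 0.74676741, -0.009436  ,  2.10473153])}
{'mtx': array([[345.77663562,   0.        , 282.34641334],
       [  0.        , 345.77663562, 211.92519452],
       [  0.        ,   0.        ,   1.        ]]), 'origin': array([0.35234205, 0.58090642, 0.385242  ]), 'rotation': array([-3.07000341e-01,  4.64132029e-04, -1.99607656e+00])}
```

View pics/a.png

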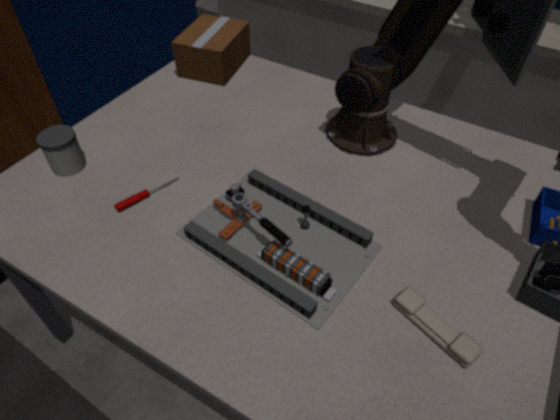

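View pics/b.png

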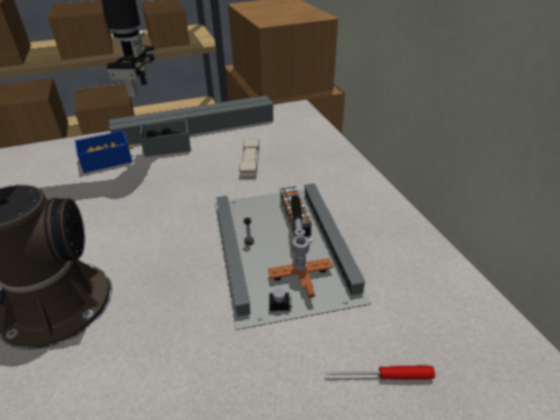

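The scene view shows the wrench head near (240,208), the black grip near (275,232), the rest post at (305,212), and the contact block at (235,190). The handset (437,325) and screwdriver (147,193) are both clear of the swing. The camera rotation is given as rpy, so I'll fix the helper.

```bash
sed -i '2a from scipy.spatial.transform import Rotation as Ro' h.py; sed -i 's/^def w.*/def w(p,c): return np.array(c["origin"])+Ro.from_euler("xyz",c["rotation"]).apply(p)/' h.py
python3 - <<'E'
from h import *
N=["wrench_head","wrench_handle","grip","handle_end","rest_top","contact_block","panel"]
for c in("scene","side","wrist"): look(c,N,c+"1.png")
E
```

```text
scene wrench_head [ 0.5512 -0.1138  0.097 ] 0.77
scene wrench_handle [ 0.5574 -0.0806  0.094 ] 0.88
scene grip [0.588  0.0093 0.1014] 0.59
scene handle_end [0.5937 0.0481 0.0956] 0.61
scene rest_top [0.4661 0.037  0.079 ] 0.62
scene contact_block [ 0.4736 -0.1862  0.0025] 0.61
scene panel [5.437e-01 6.000e-04 2.000e-04] 0.67
side wrench_head [ 0.5435 -0.1111  0.0932] 0.83
side wrench_handle [ 0.5565 -0.0785  0.093 ] 0.61
side grip [0.5791 0.0125 0.0959] 0.7
side handle_end [0.593  0.0547 0.0973] 0.65
side rest_top [0.4597 0.04   0.0792] 0.64
side contact_block [ 0.4668 -0.1847  0.0031] 0.59
side panel [ 0.5402  0.0012 -0.001 ] 0.85
```

Request:
drive_tool(targets=[[0.5,-1,0,0,0,-0.91],[0.5,-1,0,0,0,-0.91],[0.5,-1,0,0,0,-0.91],[0.5,-1,0,0,0,-0.91],[0.5,-1,0,0,0,-0.91]])

```text
t: 2.72
eef_pos: [0.3787, 0.4137, 0.2268]
ee_rot: [-3.141, 0.0, -0.904]
force: [0.4, 0.0, 0.1]
width: 0.0874
```

Request:
drive_tool(targets=[[0.5,-1,0,0,0,-0.91],[0.5,-1,0,0,0,-0.91],[0.5,-1,0,0,0,-0.91],[0.5,-1,0,0,0,-0.91],[0.5,-1,0,0,0,-0.91]])

```text
t: 3.35
eef_pos: [0.4787, 0.2137, 0.2269]
ee_rot: [-3.141, 0.0, -1.381]
force: [-0.5, 0.8, 0.8]
width: 0.0877
```

Request:
drive_tool(targets=[[0.5,-1,0,0,0,-0.91],[0.5,-1,0,0,0,-0.91],[0.5,-1,0,0,0,-0.91],[0.5,-1,0,0,0,-0.91],[0.5,-1,0,0,0,-0.91]], claw=0.6)

```text
t: 3.98
eef_pos: [0.5788, 0.0136, 0.2268]
ee_rot: [-3.141, 0.0, -1.857]
force: [0.8, 1.2, -0.9]
width: 0.0529
```

Run:
```python
from h import *
N=["wrench_head","wrench_handle","grip","handle_end","rest_top"]
for i in range(2): look("wrist",N,"w1.png")
s=arm.get_state();print(s["t"],s["eef_pos"],s["ee_rot"],s["q"],s["force"],s["width"])
```

```text
wrist wrench_head [ 0.5488 -0.1103  0.0948] 0.74
wrist grip [0.5845 0.0113 0.0985] 0.79
wrist handle_end [0.5987 0.0529 0.0963] 0.89
wrist rest_top [0.4652 0.0393 0.0818] 0.68
wrist wrench_head [ 0.549  -0.1129  0.0976] 0.62
wrist grip [0.5824 0.0118 0.0977] 0.93
wrist handle_end [0.6016 0.0534 0.0962] 0.75
wrist rest_top [0.4666 0.0416 0.0813] 0.58
4.575 [0.57806628 0.0156588  0.22678162] [-3.14132708e+00  2.43159980e-04 -1.85302860e+00] [ 3.65135881e-01  2.00300707e-01 -2.06755877e-01 -3.68097650e-05
 -1.16338125e+00 -6.47353602e-01] [-0.33883316  0.39346556 -0.55496377] 0.05261307003316313
```

View pics/w1.png

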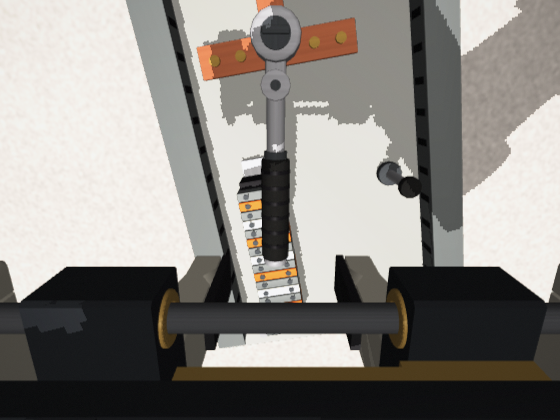

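Request:
drive_tool(targets=[[0.15,-0.05,-0.7,0,0,0],[0,0,-0.9,0,0,0],[0,0,-0.9,0,0,0],[0,0,-0.8,0,0,0],[0,0,-0.4,0,0,0]], claw=0.5)

```text
t: 5.2
eef_pos: [0.5834, 0.0131, 0.077]
ee_rot: [3.14, -0.001, -1.854]
force: [-0.3, 0.4, 0.9]
width: 0.0438
```

Run:
```python
from h import *
for i in range(2): look("wrist",["wrench_head","wrench_handle","grip"],"w2.png")
look("scene",["grip","handle_end"])
s=arm.get_state();print(s["t"],s["eef_pos"],s["ee_rot"],s["force"],s["moment"],s["width"])
```

```text
wrist grip [0.5821 0.0083 0.0995] 0.67
wrist grip [0.5833 0.0118 0.0972] 0.81
scene grip [0.5871 0.0088 0.0984] 0.8
scene handle_end [0.5975 0.0436 0.093 ] 0.55
5.75 [0.58448894 0.01309084 0.079236  ] [-3.14067421e+00  6.68738380e-04 -1.85422700e+00] [0.16001193 0.52756026 0.23935012] [ 0.08032568 -0.11801849 -0.01699342] 0.04373897452691897
```

View pics/w2.png

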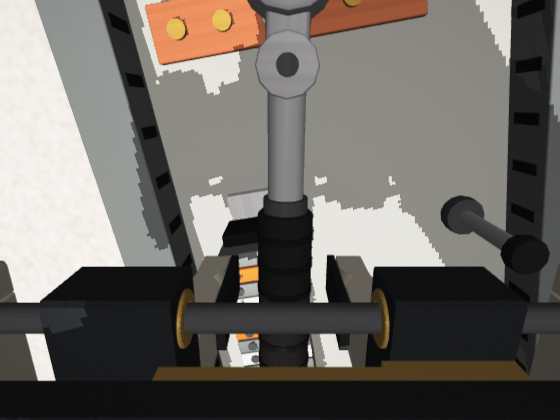

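The fingers straddle the grip: it is at about (285,270), the hinge at (288,65), and the rest post at (525,250). Next I'll tabulate the moves along the arc.

Run:
```python
import numpy as np
c=np.array([.5485,-.112]);r=.13
P=lambda a:c+r*np.array([np.cos(a),np.sin(a)])
a0=np.radians(74.2)
for k in range(32):
    print(k, np.round((P(a0-.04*(k+1))-P(a0-.04*k))/.04,3), np.round(P(a0-.04*(k+1)),4))
```

```text
0 [ 0.124 -0.038] [0.5889 0.0116]
1 [ 0.123 -0.043] [0.5938 0.0099]
2 [ 0.121 -0.048] [0.5986 0.008 ]
3 [ 0.119 -0.053] [0.6034 0.0059]
4 [ 0.117 -0.057] [0.608  0.0036]
5 [ 0.114 -0.062] [0.6126 0.0011]
6 [ 0.112 -0.066] [ 0.6171 -0.0016]
7 [ 0.109 -0.071] [ 0.6214 -0.0044]
8 [ 0.106 -0.075] [ 0.6257 -0.0074]
9 [ 0.103 -0.079] [ 0.6298 -0.0106]
10 [ 0.1   -0.083] [ 0.6338 -0.0139]
11 [ 0.096 -0.087] [ 0.6377 -0.0174]
12 [ 0.093 -0.091] [ 0.6414 -0.021 ]
13 [ 0.089 -0.095] [ 0.6449 -0.0248]
14 [ 0.085 -0.098] [ 0.6483 -0.0287]
15 [ 0.081 -0.101] [ 0.6516 -0.0328]
16 [ 0.077 -0.105] [ 0.6547 -0.037 ]
17 [ 0.073 -0.108] [ 0.6576 -0.0413]
18 [ 0.069 -0.11 ] [ 0.6603 -0.0457]
19 [ 0.064 -0.113] [ 0.6629 -0.0502]
20 [ 0.059 -0.116] [ 0.6653 -0.0549]
21 [ 0.055 -0.118] [ 0.6675 -0.0596]
22 [ 0.05 -0.12] [ 0.6695 -0.0644]
23 [ 0.045 -0.122] [ 0.6713 -0.0693]
24 [ 0.04  -0.124] [ 0.6729 -0.0742]
25 [ 0.035 -0.125] [ 0.6743 -0.0792]
26 [ 0.03  -0.126] [ 0.6755 -0.0843]
27 [ 0.025 -0.128] [ 0.6765 -0.0894]
28 [ 0.02  -0.128] [ 0.6773 -0.0945]
29 [ 0.015 -0.129] [ 0.6779 -0.0997]
30 [ 0.01 -0.13] [ 0.6783 -0.1048]
31 [ 0.005 -0.13 ] [ 0.6785 -0.11  ]
```

Request:
drive_tool(targets=[[0.125,-0.038,0,0,0,-0.382],[0.126,-0.033,0,0,0,-0.382],[0.127,-0.028,0,0,0,-0.382]], claw=0.4)

```text
t: 6.12
eef_pos: [0.5996, 0.0088, 0.0784]
ee_rot: [3.141, -0.0, -1.977]
force: [-1.7, -0.0, -0.8]
width: 0.0349
```

Request:
drive_tool(targets=[[0.119,-0.06,0,0,0,-0.382],[0.117,-0.06,0,0,0,-0.382],[0.114,-0.062,0,0,0,-0.382]])

```text
t: 6.5
eef_pos: [0.6134, 0.0016, 0.0784]
ee_rot: [3.141, -0.0, -2.097]
force: [-2.3, 0.7, 0.7]
width: 0.0352
```

Request:
drive_tool(targets=[[0.112,-0.066,0,0,0,-0.382],[0.109,-0.071,0,0,0,-0.382]])

```text
t: 6.75
eef_pos: [0.6222, -0.004, 0.0784]
ee_rot: [3.141, -0.0, -2.177]
force: [-3.1, -0.2, 0.3]
width: 0.035
```

Request:
drive_tool(targets=[[0.106,-0.075,0,0,0,-0.382],[0.103,-0.079,0,0,0,-0.382]])

```text
t: 7.0
eef_pos: [0.6305, -0.0103, 0.0784]
ee_rot: [3.141, -0.001, -2.257]
force: [-2.8, 0.2, 0.0]
width: 0.0355
```

Request:
drive_tool(targets=[[0.1,-0.083,0,0,0,-0.382],[0.096,-0.087,0,0,0,-0.382]])

```text
t: 7.25
eef_pos: [0.6384, -0.017, 0.0785]
ee_rot: [3.141, -0.0, -2.337]
force: [-3.7, -0.8, 0.1]
width: 0.0352
```

Request:
drive_tool(targets=[[0.093,-0.091,0,0,0,-0.382],[0.089,-0.095,0,0,0,-0.382]])

```text
t: 7.5
eef_pos: [0.6458, -0.0244, 0.0786]
ee_rot: [3.142, 0.0, -2.417]
force: [-3.1, 0.5, -0.0]
width: 0.0351
```

Request:
drive_tool(targets=[[0.085,-0.098,0,0,0,-0.382],[0.081,-0.101,0,0,0,-0.382]])

```text
t: 7.75
eef_pos: [0.6519, -0.032, 0.0783]
ee_rot: [3.141, -0.0, -2.497]
force: [-7.1, 6.1, 0.2]
width: 0.0349
```

The force has risen to about 9 N, so the bolt is tight. I'll go on in small steps.

Request:
drive_tool(targets=[[0.03,-0.04,0,0,0,-0.15]])

```text
t: 7.88
eef_pos: [0.6526, -0.033, 0.078]
ee_rot: [3.139, -0.001, -2.513]
force: [-6.6, 7.4, 1.0]
width: 0.035
```

```bash
cat > f.py <<'E'
from h import *
im,d,c,o=look("wrist",["wrench_head","wrench_handle","grip"])
s=arm.get_state();a=np.arctan2(s["eef_pos"][1]+.112,s["eef_pos"][0]-.5485)
t=np.array([np.sin(a),-np.cos(a)])
print(s["t"],np.round(s["eef_pos"],4),"ang",round(a,4),"F tang",round(-s["force"][:2]@t,2),s["force"])
import sys
if len(sys.argv)>1: cv2.imwrite("pics/"+sys.argv[1],im[:,:,::-1])
E
python3 f.py w3.png
```

```text
wrist grip [ 0.6469 -0.0296  0.0986] 0.56
8.075 [ 0.6525 -0.0328  0.0781] ang 0.6508 F tang 9.0 [-6.64370941  6.25700269  0.48886659]
```

View pics/w3.png

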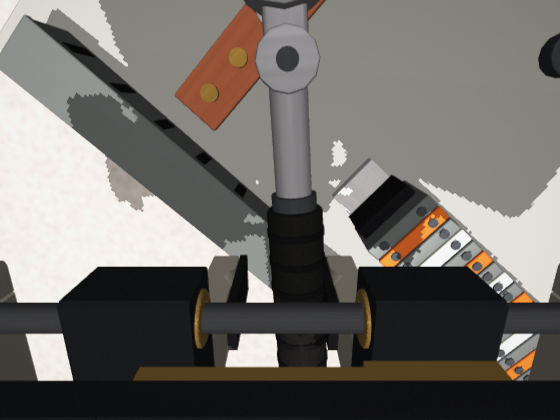

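The handle (hinge at (288,58), grip at (295,260)) is still in line with the head neck, so there's no fold yet. I'll continue.

Request:
drive_tool(targets=[[0.04,-0.052,0,0,0,-0.1]])

```text
t: 8.2
eef_pos: [0.6537, -0.0345, 0.078]
ee_rot: [3.139, -0.001, -2.522]
force: [-8.8, 9.9, 1.5]
width: 0.0346
```

Request:
drive_tool(targets=[[0.02,-0.026,0,0,0,-0.1]])

```text
t: 8.32
eef_pos: [0.6543, -0.0352, 0.0778]
ee_rot: [3.138, -0.001, -2.533]
force: [-9.6, 9.8, 1.2]
width: 0.0355
```

```bash
python3 f.py w4.png
```

```text
wrist grip [ 0.6471 -0.0339  0.1015] 0.95
8.525 [ 0.6542 -0.0351  0.0778] ang 0.629 F tang 13.24 [-8.22037488 10.39629187  1.72343426]
```

Request:
drive_tool(targets=[[0.04,-0.052,0,0,0,-0.1]])

```text
t: 8.65
eef_pos: [0.6556, -0.0369, 0.0778]
ee_rot: [3.138, -0.001, -2.543]
force: [-9.2, 11.6, 2.0]
width: 0.035
```

Request:
drive_tool(targets=[[0.04,-0.052,0,0,0,-0.15]])

```text
t: 8.78
eef_pos: [0.6573, -0.0391, 0.0778]
ee_rot: [3.138, -0.002, -2.559]
force: [-8.6, 10.5, 0.6]
width: 0.0353
```

```bash
python3 f.py w5.png
```

```text
wrist wrench_handle [ 0.6498 -0.0371  0.0995] 0.21
wrist grip [ 0.6505 -0.0384  0.0985] 0.78
8.975 [ 0.6575 -0.0393  0.0778] ang 0.5883 F tang 12.71 [-9.37381486  9.03042044  1.40190644]
```

```bash
cat > fold.py <<'E'
import cv2,numpy as np,sys
# handle direction in image from shaft edges (rows 110-185), tool yaw added
for fn,yaw in [("w2",-1.854),("w3",-2.513),("w4",-2.533),("w5",-2.559)]+[(a.split(",")[0],float(a.split(",")[1])) for a in sys.argv[1:]]:
    g=cv2.GaussianBlur(cv2.cvtColor(cv2.imread(f"pics/{fn}.png"),cv2.COLOR_BGR2GRAY),(1,7),0).astype(float)
    L=[];Rr=[];ys=range(215,250)
    def edges(y): # grip: dark band around column 290
        m=np.where(g[y,240:345]<60)[0]+240
        r=np.split(m,np.where(np.diff(m)>2)[0]+1); r=max(r,key=len); return r[0],r[-1]
    e=np.array([edges(y) for y in ys]); mid=e.mean(1); y0=np.mean(ys)
    h=cv2.HoughCircles(g.astype(np.uint8)[20:110,240:340],cv2.HOUGH_GRADIENT,1,50,param1=80,param2=12,minRadius=26,maxRadius=36)
    hc=h[0,0,:2]+[240,20] if h is not None else [288,60]
    sl=np.arctan2(np.median(mid)-hc[0],y0-hc[1])
    print(fn,"hinge",hc,"mid",np.median(mid),np.median(e[:,1]-e[:,0]),"slope",round(sl,4),"handle yaw",round(yaw+np.pi+sl,4))
E
python3 fold.py
```

```text
w2 hinge [286.5  63.5] mid 275.5 71.0 slope -0.0652 handle yaw 1.2224
w3 hinge [287.5  56.5] mid 295.0 55.0 slope 0.0427 handle yaw 0.6713
w4 hinge [288.5  58.5] mid 296.5 54.0 slope 0.0461 handle yaw 0.6547
w5 hinge [295.5  57.5] mid 298.0 55.0 slope 0.0143 handle yaw 0.5969
```

View pics/w5.png

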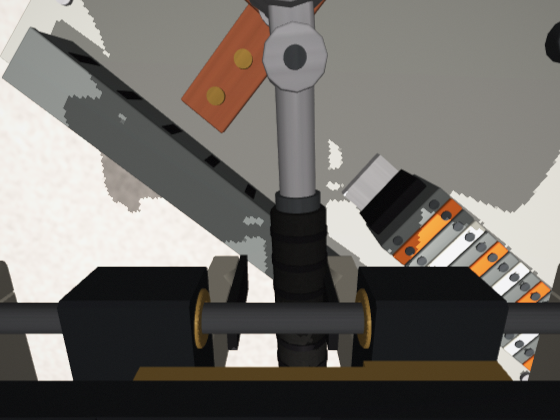

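The handle yaw has dropped by about 0.06 rad from the tight position and the force peaked near 14.8 N and is now falling. The fold is about 0.05–0.06 rad, so one more small step of about 2.6 mm.

Request:
drive_tool(targets=[[0.036,-0.054,0,0,0,-0.15]])

```text
t: 9.1
eef_pos: [0.6589, -0.0413, 0.0778]
ee_rot: [3.138, -0.001, -2.574]
force: [-8.4, 9.0, 0.6]
width: 0.0355
```

```bash
python3 f.py w6.png; python3 -c "
from h import *;print(arm.get_state()['ee_rot'])"; python3 fold.py w6,-2.575 | tail -1
```

```text
wrist wrench_handle [ 0.6931 -0.0126  0.0964] 0.52
wrist grip [ 0.6543 -0.0407  0.1013] 0.63
9.3 [ 0.6591 -0.0416  0.0779] ang 0.5669 F tang 11.36 [-8.42217479  8.11061365  1.22549519]
[ 3.13865655e+00 -1.22253842e-03 -2.57422151e+00]
w6 hinge [296.5  57.5] mid 299.0 55.0 slope 0.0143 handle yaw 0.5809
```

It has clicked: the fold is about 0.08–0.1 rad and the force has dropped to 11.4 N. Now I'll swing back.

Run:
```python
import numpy as np
c=np.array([.5485,-.112]);r=.13
A=np.concatenate([[.567],[.617],np.linspace(.617,2.05,16)[1:]])
P=c+r*np.c_[np.cos(A),np.sin(A)]
print(A[2]-A[1],np.diff(A)[1]/np.radians(6)); print(np.round(np.diff(P,axis=0)/.04,2).tolist(),P[-1])
```

```text
0.09553333333333336 0.9122761338027443
[[-0.09, 0.13], [-0.19, 0.24], [-0.21, 0.22], [-0.23, 0.2], [-0.25, 0.18], [-0.27, 0.16], [-0.28, 0.13], [-0.29, 0.1], [-0.3, 0.07], [-0.31, 0.04], [-0.31, 0.01], [-0.31, -0.02], [-0.31, -0.04], [-0.3, -0.07], [-0.29, -0.1], [-0.28, -0.13]] [0.48856055 0.00335711]
```

Request:
drive_tool(targets=[[-0.09,0.13,0,0,0,0.48],[-0.1,0.12,0,0,0,0.45],[-0.09,0.12,0,0,0,0.46],[-0.21,0.22,0,0,0,0.91],[-0.23,0.2,0,0,0,0.91]])

```text
t: 9.93
eef_pos: [0.6334, -0.0112, 0.0793]
ee_rot: [-3.139, 0.002, -2.235]
force: [0.9, 0.2, -1.0]
width: 0.0352
```

Request:
drive_tool(targets=[[-0.25,0.18,0,0,0,0.91],[-0.27,0.16,0,0,0,0.91],[-0.28,0.13,0,0,0,0.91],[-0.29,0.1,0,0,0,0.91],[-0.3,0.07,0,0,0,0.91]])

```text
t: 10.55
eef_pos: [0.5778, 0.0146, 0.0795]
ee_rot: [-3.138, 0.001, -1.758]
force: [1.2, 0.2, -0.2]
width: 0.0353
```

Request:
drive_tool(targets=[[-0.31,0.04,0,0,0,0.91],[-0.31,0.01,0,0,0,0.91],[-0.31,-0.02,0,0,0,0.91],[-0.31,-0.04,0,0,0,0.91]])

```text
t: 11.05
eef_pos: [0.5282, 0.0142, 0.0795]
ee_rot: [-3.138, 0.0, -1.377]
force: [0.1, 0.9, -0.3]
width: 0.0351
```

Request:
drive_tool(targets=[[-0.15,-0.03,0,0,0,0.46],[-0.15,-0.04,0,0,0,0.45],[-0.15,-0.05,0,0,0,0.46],[-0.14,-0.05,0,0,0,0.45],[0,0,0,0,0,0]])

```text
t: 11.68
eef_pos: [0.5041, 0.007, 0.0793]
ee_rot: [-3.139, -0.0, -1.189]
force: [1.0, 0.4, -0.1]
width: 0.035
```

```bash
python3 f.py w7.png
python3 - <<'E'
from h import *
N=["wrench_head","grip","handle_end","rest_top"]
for i in range(2): look("scene",N);look("side",N)
print(arm.get_state()["ee_rot"])
E
```

```text
wrist grip [0.5027 0.0113 0.0978] 0.73
11.875 [0.5036 0.007  0.0788] ang 1.9312 F tang -0.07 [-0.13058921  0.5535222  -0.09938743]
scene wrench_head [ 0.548  -0.1163  0.0956] 0.61
scene grip [0.5093 0.007  0.099 ] 0.67
scene handle_end [0.4972 0.0488 0.0936] 0.5
side wrench_head [ 0.5442 -0.1111  0.0976] 0.77
side grip [0.4987 0.0128 0.0945] 0.71
side handle_end [0.4904 0.0539 0.0972] 0.71
side rest_top [0.4606 0.0382 0.0789] 0.7
scene wrench_head [ 0.5499 -0.113   0.0963] 0.59
scene grip [0.5085 0.0033 0.1003] 0.6
scene handle_end [0.493  0.0451 0.099 ] 0.48
scene rest_top [0.4648 0.0378 0.0801] 0.54
side wrench_head [ 0.5417 -0.1146  0.0948] 0.67
side grip [0.4981 0.0145 0.093 ] 0.5
side handle_end [0.4917 0.0529 0.0992] 0.78
side rest_top [0.4588 0.041  0.0807] 0.6
[-3.14154240e+00 -2.66454870e-05 -1.18837958e+00]
```

View pics/w7.png

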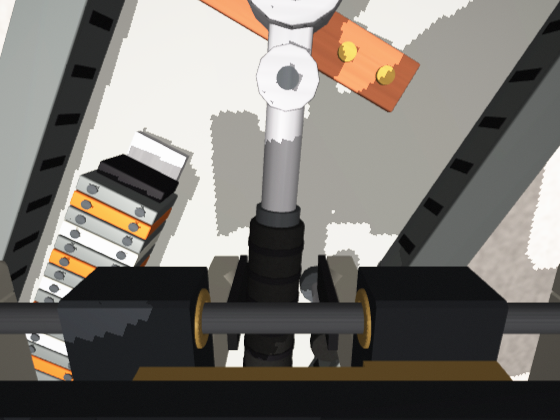

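Request:
drive_tool(targets=[[0,0,0.15,0,0,0],[-0.15,-0.055,0,0,0,0.45],[-0.14,-0.065,0,0,0,0.45],[-0.135,-0.072,0,0,0,0.45],[-0.13,-0.08,0,0,0,0.45]])

```text
t: 13.5
eef_pos: [0.4807, -0.004, 0.085]
ee_rot: [-3.141, -0.0, -0.998]
force: [-0.7, 0.4, -0.4]
width: 0.0352
```

```bash
python3 f.py w8.png
cat > g.py <<'E'
from h import *
N=["wrench_head","grip","handle_end","rest_top"]
r={n:[] for n in N}
import io,contextlib
with contextlib.redirect_stdout(io.StringIO()):
  for i in range(3):
    for c in ("scene","side","wrist"):
      for n,v in look(c,N)[3].items(): r[n].append(np.r_[v, ["scene","side","wrist"].index(c)])
for n in N:
  a=np.array(r[n])
  for k in range(3):
    if len(a) and (a[:,3]==k).any(): print(n,k,np.round(np.median(a[a[:,3]==k],0)[:3],4))
E
python3 g.py
```

```text
wrist grip [ 0.4842 -0.0021  0.0953] 0.79
13.7 [ 0.4809 -0.004   0.0849] ang 2.1302 F tang 0.23 [-0.28946348  0.02655236 -0.28536557]
wrench_head 0 [ 0.5489 -0.1129  0.0972]
wrench_head 1 [ 0.541  -0.1118  0.0939]
wrench_head 2 [4.794e-01 1.000e-04 9.670e-02]
grip 1 [0.4768 0.0008 0.0953]
grip 2 [0.481  0.0006 0.0982]
handle_end 0 [0.464  0.0305 0.0935]
handle_end 1 [0.46   0.0394 0.0986]
handle_end 2 [0.4654 0.0381 0.0986]
rest_top 0 [0.4653 0.0368 0.0824]
rest_top 1 [ 0.4669 -0.1866  0.0047]
```

The handle end matches the rest top in both fixed cameras. I'll centre the fingers to take them off the handle, then lift.

Request:
drive_tool(targets=[[0.1,0.05,0,0,0,0],[0,0,0.4,0,0,0],[0,0,0.8,0,0,0],[0,0,1,0,0,0],[0,0,1,0,0,0]])

```text
t: 16.58
eef_pos: [0.4848, -0.002, 0.2138]
ee_rot: [3.141, -0.0, -1.0]
force: [0.0, 0.6, 0.2]
width: 0.035
```

Request:
drive_tool(targets=[[0,0,0.6,0,0,0],[0,0,0,0,0,0]])

```text
t: 16.82
eef_pos: [0.486, -0.0016, 0.2386]
ee_rot: [-3.138, -0.001, -1.0]
force: [1.0, -0.3, -0.8]
width: 0.035
```

```bash
python3 g.py;python3 f.py w9.png
```

```text
wrench_head 0 [ 0.5495 -0.1134  0.0953]
wrench_head 1 [ 0.5436 -0.1103  0.0934]
wrench_head 2 [ 0.5478 -0.1105  0.0943]
grip 0 [ 0.4842 -0.0063  0.0976]
grip 1 [0.4762 0.0016 0.0967]
grip 2 [0.4812 0.0011 0.0982]
handle_end 0 [0.4621 0.0323 0.0943]
handle_end 1 [0.4593 0.0359 0.0968]
handle_end 2 [0.4637 0.0396 0.0953]
rest_top 0 [0.4673 0.0379 0.0821]
rest_top 1 [0.4611 0.0402 0.0788]
wrist wrench_head [ 0.5494 -0.1116  0.0972] 0.91
wrist wrench_handle [ 0.5306 -0.08    0.0983] 0.65
wrist grip [ 4.811e-01 -3.000e-04  9.780e-02] 0.57
19.275 [ 0.4847 -0.002   0.2366] ang 2.0963 F tang 0.08 [ 0.01591056 -0.19399341  0.05724151]
```

View pics/w9.png

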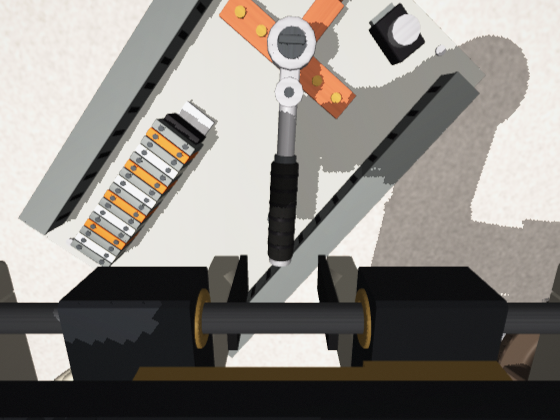

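The last wrist view shows the handle straight (head at (290,42), end at (280,262)) and hiding the rest post. The contact block at (397,32) hasn't moved, and the robot is clear. I'm handing in.

```bash
python3 -c "
from station import arm
print(arm.job_done())"
```

```text
the job is handed in; nothing more can be done
None
```

I tightened the earth bolt until the wrench clicked, parked the handle over the rest post and handed the job in at about 19 s.

- **Click:** With the fingers straddling the grip, I swung it clockwise. The bolt came tight, and the force peaked at about 15 N, then fell to about 11.4 N as the handle folded. From the wrist images I put the fold at about 0.08 rad. The drop in force suggests slightly more, up to about 0.14 rad, which is still under the 0.20 limit. The two estimates agree only roughly, but both are past the 0.04 click threshold.
- **Parking:** I swung the handle back anticlockwise, centred the fingers off it and lifted away. In the last pictures the handle is straight and hides the rest post. Its end is about 3–8 mm from the post's centre, depending on the camera, against the 15 mm allowed. The scene camera gave the largest gap, with noisy readings.
- **Bystanders and contact:** The contact block is still standing, though I only checked it by eye in the last wrist picture. I did not re-measure the handset or screwdriver; the arm stayed well away from both. The force at the gripper read close to zero at the end, so nothing was being touched.

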